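Latch the specimen carriage under the lens and take the picture

ROBOT

A 6-joint arm with a two-finger parallel gripper is mounted at the origin on the work surface. World frame = base frame: x ahead of the robot, y to its left, z up, the work surface at z = 0. Lengths are in m, angles in rad, forces in N, time in s.
With the tool pointing down it reaches from about 0.225 to 0.875 m from the base axis. Payload 3.4 kg.
Tool frame: the origin (TCP) lies on the mounting face of the last link; the fingertips stand 173 mm ahead of it and the grasp point (between the pads) lies robot.grip_depth ahead of it (robot.grip_depth is the distance from the TCP to the grasp point, in m); x points along the fingers, y is the direction in which the jaws open and shut, and the axes are right-handed (so a half turn about x gives the same grasp; the last joint's range is limited). The gripper opens to 85 mm and grips with 20 to 120 N. Pads are 22 mm wide; open, the fingers measure 114 mm over their backs; the gripper's body (76 mm by 85 mm) begins 54 mm behind the grasp point. The pads swing forward as they close: fully open they stand 13 mm farther back than shut.
Start: joints at [-1.261, 0.276, 1.505, -0, 1.361, -0.121], TCP at [0.24, -0.522, 0.405] pointing down, gripper open.
Joint ranges: [-2.89, 2.89], [-0.75, 2.08], [0.22, 2.7], [-1.18, 4.32], [0.11, 2.71], [-2.7, 2.7]. Speed limits (rad/s): [2.57, 2.57, 3.14, 3.14, 3.14, 3.14].

INTERFACE

Orientations are given as a unit quaternion [w, x, y, z].
In Python, from plant import robot gives the robot as it stands. The module is installed in compiled form; this text tells all that it offers.
- The arm moves only by the tool arm_command, never from a script. Its argument "rows" is one flat list of numbers, 7 for each row, row after row: the finger opening in mm, from 0 to 85.4, then the shift along the tool's x, y, z in units of 25 mm (1.0 is 25 mm), then the turn, a rotation vector about the tool's x, y, z in units of 6 degrees (1.0 is 6 degrees). A call has 1 to 20 rows; each row shifts and turns the pose as measured when the row begins, along the tool's axes as they then stand; what a row does not reach is not made up. A row lasts 1/8 s, in which the tool goes at most 62.5 mm and 10.7 degrees, less where a joint would pass 70% of its speed; a pose out of reach is approached as far as the arm can. A call is refused whole if a number of a shift passes 1 or a number of a turn 1, either way. A call with a gripper value outside its range is refused whole. The fingers move at their own pace and stop on an object; the grip force is fixed at half the most. Time passes only in rows, so rows that do not move let the fingers close. It gives the time, the measured TCP pose, the force and the opening at its end, in the units of the state.
- robot.read_state(): the state, without advancing time (a new reading comes with each control period).
- robot.read_camera(name): name is "scene" or "top" or "wrist"; returns a dict with "img" (384x512x3 uint8, red, green, blue), "vertical_fov" (degrees; the focal length in pixels is half the picture's height over the tangent of half this angle, whatever the lens; pixels are square), "cx", "cy" (the principal point, pixels), "k1" (the pictures are not rectified: a ray, as slopes to the right and down, at radius r is drawn at 1 + k1 r^2 times it, then the intrinsics apply), "extrinsics" (4x4, takes a point from camera to world coordinates). Camera axes: x right, y up, looking along -z (the intrinsics and any distortion apply to the point x, -y, -z); pixel columns grow to the right and rows downward; lengths in m; the calibration is good to about 2 mm. A picture is of the moment at which its call begins. There is no depth.
- robot.sign_off(): hands the job in, once; it reports no verdict.
The state is a dict: "t": time; "joint_pos": joint angles; "dq": joint speeds; "effort": joint torques, N m; "tool_pos": TCP position; "orientation": TCP orientation; "wrist_force": force on the tool from outside, world axes, zero at the start; "ft_torque": the same for the moment, N m; "finger_gap": finger opening in m.
Only numpy, scipy, OpenCV 4.12 (cv2) and the standard library are available. Lean on these libraries where they do the work, as an engineer would, in place of code of your own. Each camera call takes 0.05 s, during which the arm holds its last target.

TASK

Push the sprung specimen carriage in with the fingertips until its tooth has passed the stop pin, then let go so that it springs back and latches against the pin with the specimen dish under the lens. Once it is latched, and not before, press the shutter button fully down to take the picture and let it come up again. Pick nothing up, and leave the vials, jar, torch and forceps where they are.

Things in the scene. Friction and masses are not known exactly. Their poses are not given: they have to be found in the camera images.
- viewer: Grey imaging station fixed to the bench. Origin on the bench on its centre line; the carriage is pushed in along its +x (away from the robot), y left, z up. Base plate x -12 to 170 mm, y +-82, 10 thick; before it only the carriage sticks out. Arch with black lens: x 72 to 138, 130 tall. Stop pin's guide, 66 tall, at x 40, y 50 to 81 mm.
- carriage (a joint): Travel (m) along viewer +x of the aluminium carriage, a block 185 x 98 mm, 12 to 44 mm above the bench. 0: out, at the start; 0.060: end stop. Spring force back 4 N (0) to 7 N (0.060), damping 20 N s/m. Its side tooth lifts the stop pin, which drops behind it at 0.036. Let go from 0.042 or more it returns and is caught at 0.035; from less it goes back to 0.
- push_face (a point): Centre of the flat front face of the carriage (98 mm wide, 32 mm high, spanning 12 to 44 mm above the bench), 28 mm above the bench; moves with the carriage. At carriage travel 0 it lies at x = -85 mm, y = 0 of viewer. To be pushed along +x of viewer.
- dish (a point): Top centre of the round specimen dish (white rim 58 mm across, black middle) on the carriage, 51 mm above the bench.
- lens (a point): Centre of the lower face of the lens, 76 mm above the bench, at x = +105 mm, y = 0 of viewer. The dish is under it when the carriage is latched.
- stop_pin (a joint): Lift in m of the upright sprung steel stop pin (8 mm thick, head 16 mm across, head top 80 mm above the bench, at x = +40, y = +56 mm of viewer). 0: down. The tooth lifts it about 0.010 as it passes and it drops again by its own spring (about 2 N); it need not be touched.
- shutter_top (a point): Top centre of the round black shutter button (32 mm across), in a separate low grey housing fixed to the bench to the left or right of the station. Pressed straight down.
- shutter (a joint): Travel in m of the shutter button: 0 up, 0.006 fully down (takes about 4 N); springs up when released.
- counter: Grey hand counter, 60 x 50 x 30 mm with a paper-white window and a steel side wheel, fixed on the side of the station where the shutter is not; not to be used. Origin under its centre.
- vial_a: Small capped vial, 28 mm across, 55 mm tall, standing left of the station; leave alone. Origin at the centre of its underside.
- vial_b: The same kind of vial, standing right of the station; leave alone. Origin at the centre of its underside.
- jar: Capped jar, 48 mm across, 62 mm tall, right of the carriage front; leave alone. Origin at the centre of its underside.
- torch: Black hand torch lying on the bench, 125 mm long along its x, 36 mm thick; leave alone. Origin at its underside.
- forceps: Steel forceps lying on the bench, 130 mm long along their x, 8 mm thick; leave alone. Origin at the underside.
Things that resemble listed ones, but are neither listed nor needed, are in the scene too. Leave any brown or green look-alike of the part that bears shutter_top alone.

How it is judged:
By the outcome, as a careful person would: the job done as asked, in the order asked, and still so for the second after the job is handed in, with the robot touching nothing.
It also fails if it takes over 51 s, if anything falls off the work surface, if the arm or the gripper's body presses on something with over 40 N, if the wrist force passes 120 N, or if a joint passes its speed limit or range.

## Working session

There is one attempt and no reset: what is moved stays moved. The work goes in short steps, Python scripts to look and compute and a tool call to move; the robot and the scene stay as the last step left them, time stands still between calls to the robot, and variables do not carry over. Pictures are saved under pics/ and viewed, and the job is handed in when it is done.

Besides the shell and the picture viewer there is one more tool, called after "Call:" as name(argument=value, ...) on one line, values as JSON. arm_command: Moves the arm, as the interface text tells. Its arguments: {"type":"object","properties":{"rows":{"type":"array","items":{"type":"number"}}},"required":["rows"]}

```bash
mkdir -p pics; cat > h.py <<'E'
import numpy as np, cv2, pickle
from plant import robot
def snap(n,f):
    c=robot.read_camera(n); cv2.imwrite(f'pics/{f}.png',c['img'][:,:,::-1]); pickle.dump(c,open(f'pics/{f}.pkl','wb')); return c
def load(f): return pickle.load(open(f'pics/{f}.pkl','rb'))
def K(c):
    f=192/np.tan(np.radians(c['vertical_fov'])/2); return np.array([[f,0,c['cx']],[0,f,c['cy']],[0,0,1.]])
def ray(c,u,v):
    p=cv2.undistortPoints(np.array([[[u,v]]],float),K(c),np.array([c['k1'],0,0,0.]))[0,0]
    E=np.array(c['extrinsics']); return E[:3,3],E[:3,:3]@np.array([p[0],-p[1],-1])
def onz(c,u,v,z):
    o,d=ray(c,u,v); return o+d*(z-o[2])/d[2]
def proj(c,P):
    E=np.array(c['extrinsics']); q=E[:3,:3].T@(np.array(P)-E[:3,3]); x,y=q[0]/-q[2],-q[1]/-q[2]
    s=1+c['k1']*(x*x+y*y); k=K(c); return np.array([k[0,0]*x*s+k[0,2],k[1,1]*y*s+k[1,2]])
E
python3 - <<'E'
from h import *
for n in ('scene','top','wrist'):
    c=snap(n,n+'0'); print(n,c['vertical_fov'],c['cx'],c['cy'],c['k1'],np.round(c['extrinsics'],3).tolist())
print(robot.read_state(),robot.grip_depth)
E
```

```text
scene 53.43759867546401 258.513240972485 189.61084852809284 -0.1260495788298793 [[-0.549, -0.697, 0.461, 1.029], [0.836, -0.46, 0.3, 0.312], [0.002, 0.55, 0.835, 0.899], [0.0, 0.0, 0.0, 1.0]]
top 46.412266003380665 259.097866275725 189.99734231228072 -0.0658659924322823 [[0.026, 0.996, -0.085, 0.463], [-1.0, 0.026, -0.001, 0.015], [0.002, 0.085, 0.996, 1.159], [0.0, 0.0, 0.0, 1.0]]
wrist 58.774462021394186 251.91382512733796 189.7421463245055 -0.10274871548456523 [[0.418, 0.87, 0.26, 0.306], [-0.909, 0.401, 0.119, -0.492], [-0.001, -0.286, 0.958, 0.372], [0.0, 0.0, 0.0, 1.0]]
{'t': 0.15, 'joint_pos': array([-1.26102132e+00,  2.76498085e-01,  1.50582487e+00, -1.94788043e-05,
        1.36068709e+00, -1.21001417e-01]), 'dq': array([-0.00070297, -0.0017165 , -0.00469847,  0.00135095, -0.00131349,
       -0.0008044 ]), 'effort': array([ 2.74396252e-04, -4.17146623e+01, -2.46031970e+01, -6.19852176e-05,
        7.63746968e-03,  4.53631287e-05]), 'tool_pos': array([ 0.24005668, -0.52234572,  0.40401762]), 'orientation': array([-0.1506307 , -0.6907136 , -0.15162721,  0.69082147]), 'wrist_force': array([0.15333265, 1.28890157, 0.8405333 ]), 'ft_torque': array([ 0.01982678, -0.00474832, -0.00218737]), 'finger_gap': 0.08537942655297251} 0.1547
```

View pics/top0.png

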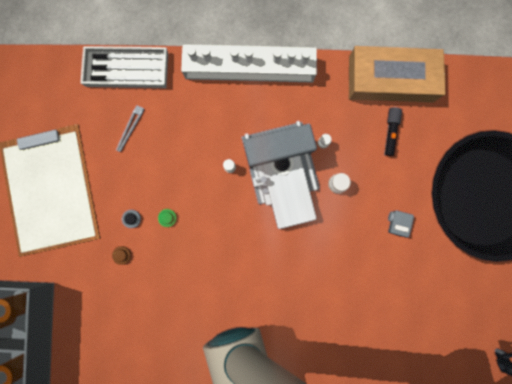

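View pics/scene0.png

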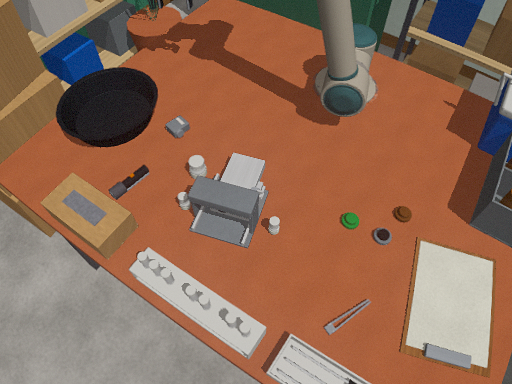

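View pics/wrist0.png

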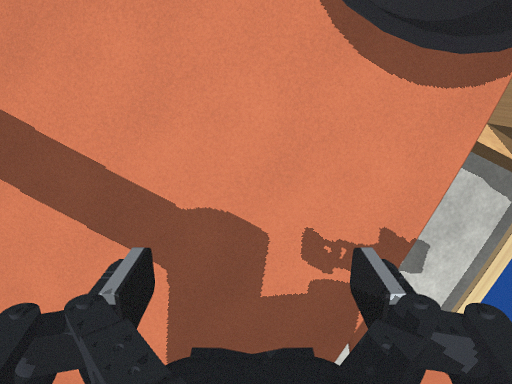

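Candidates for the shutter in the top view are the grey ring with a black centre at (131,219), the green one at (167,218) and the brown one at (122,256). The grey counter is at (401,224). I choose (131,219), the grey housing with the black button. Next I check it in a close crop.

```bash
python3 - <<'E'
from h import *
a=cv2.imread('pics/top0.png'); s=cv2.imread('pics/scene0.png')
c1=cv2.resize(a[110:240,215:360],None,fx=4,fy=4,interpolation=cv2.INTER_CUBIC)
c2=cv2.resize(a[195:275,95:190],(400,337),interpolation=cv2.INTER_CUBIC)
c3=cv2.resize(s[195:255,330:420],(400,267),interpolation=cv2.INTER_CUBIC)
cv2.imwrite('pics/crop1.png',c1); 
cv2.imwrite('pics/crop2.png',np.hstack([c2[:267],c3]))
c=load('top0'); s=load('scene0')
for n,p in dict(shut=(131,219),green=(167,218),brown=(122,256)).items(): print(n,onz(c,*p,.03))
for n,p in dict(shut=(382.5,236),green=(351,220)).items(): print(n,onz(s,*p,.03))
E
```

```text
shut [0.47765472 0.33785244 0.03      ]
green [0.48273053 0.24638069 0.03      ]
brown [0.38409337 0.35645207 0.03      ]
shut [0.49433281 0.34327237 0.03      ]
green [0.4967259  0.25367254 0.03      ]
```

View pics/crop1.png

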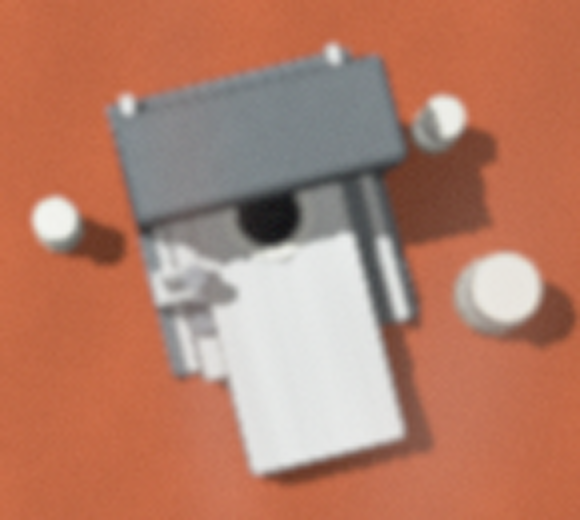

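View pics/crop2.png

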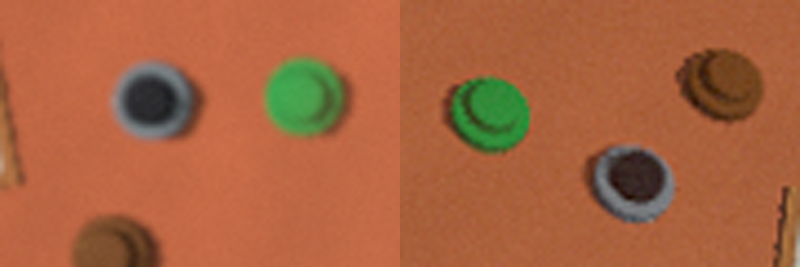

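The crop confirms the shutter: grey housing with a black button, at top (131,219) and scene (382,236). The carriage's front top corners in the top view are near (279,228) and (316,219). Now I measure both in two views.

```bash
python3 - <<'E'
from h import *
c=load('top0'); s=load('scene0')
def blk(c,box):
    x0,y0,x1,y1=box; g=c['img'][y0:y1,x0:x1].astype(int); m=(g.max(2)<75).astype(np.uint8)
    n,l,st,ce=cv2.connectedComponentsWithStats(m); i=1+st[1:,4].argmax(); print(st[i]); return ce[i]+[x0,y0]
a=blk(c,(118,205,146,233)); b=blk(s,(370,224,396,246)); print(a,b)
def tri(a,b):
    o1,d1=ray(c,*a);o2,d2=ray(s,*b)
    d1/=np.linalg.norm(d1);d2/=np.linalg.norm(d2)
    t=np.linalg.lstsq(np.c_[d1,-d2],o2-o1,rcond=None)[0]; p,q=o1+t[0]*d1,o2+t[1]*d2
    return (p+q)/2,np.linalg.norm(p-q)
print('shutter',tri(a,b))
# carriage: white mask
for n,cc,(x0,y0,x1,y1) in (('top',c,(262,165,330,235)),('scene',s,(215,148,275,215))):
    g=cc['img'][y0:y1,x0:x1]; hsv=cv2.cvtColor(g,cv2.COLOR_RGB2HSV)
    m=((hsv[...,1]<60)&(hsv[...,2]>185)).astype(np.uint8); m=cv2.morphologyEx(m,cv2.MORPH_OPEN,np.ones((5,5)))
    k,l,st,ce=cv2.connectedComponentsWithStats(m); i=1+st[1:,4].argmax()
    ct=max(cv2.findContours((l==i).astype(np.uint8),0,2)[0],key=cv2.contourArea)
    r=cv2.boxPoints(cv2.minAreaRect(ct))+[x0,y0]; ap=cv2.approxPolyDP(ct,3,True)[:,0]+[x0,y0]
    print(n,ap.tolist(),r.round(1).tolist())
    cc['w']=ap
P=[onz(c,x,y,.044) for x,y in ((278.7,228.2),(316.3,218.7))]
print(np.array(P).round(4), np.linalg.norm(P[0]-P[1]))
d=P[1]-P[0]; print('yaw of +x',np.degrees(np.arctan2(d[0],-d[1])))
v=cv2.resize(s['img'][145:250,180:290,::-1],None,fx=5,fy=5,interpolation=cv2.INTER_CUBIC); cv2.imwrite('pics/crop3.png',v)
E
```

```text
[  7   8  13  12 110]
[  7   5  12  12 113]
[130.48181818 218.51818182] [382.54867257 234.23893805]
shutter (array([0.47939351, 0.34275356, 0.01442057]), np.float64(0.00196054934544857))
top [[302, 169], [271, 176], [274, 184], [269, 186], [268, 194], [262, 195], [262, 201], [273, 205], [277, 226], [314, 218]] [[256.4, 178.4], [302.5, 166.9], [315.4, 218.6], [269.3, 230.2]]
scene [[236, 155], [236, 161], [244, 161], [243, 155]] [[236.0, 155.0], [244.0, 155.0], [244.0, 161.0], [236.0, 161.0]]
[[ 0.4646 -0.0351  0.044 ]
 [ 0.4905 -0.1282  0.044 ]] 0.09658063058420106
yaw of +x 15.547629040945441
```

View pics/crop3.png

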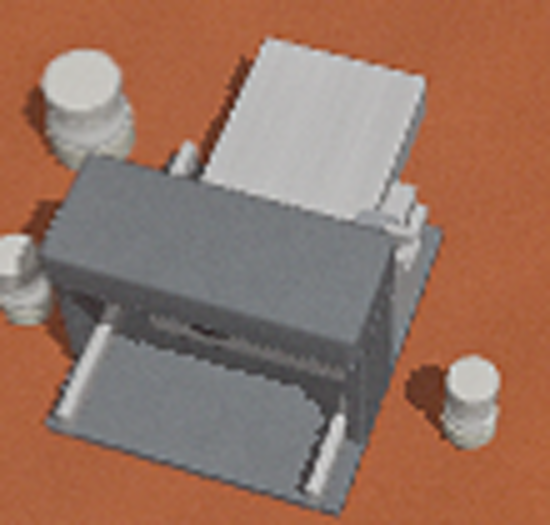

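```bash
cat >> h.py <<'E'
from scipy.spatial.transform import Rotation as Rn
def Rt(st): q=st['orientation']; return Rn.from_quat([q[1],q[2],q[3],q[0]])
def go(P,yaw,st=None):
    """units needed in tool axes: P TCP target, yaw = world heading of tool y, tool x down"""
    st=st or robot.read_state(); R=Rt(st); d=R.as_matrix().T@(np.array(P)-st['tool_pos'])/.025
    y=np.array([np.cos(yaw),np.sin(yaw),0]); x=np.array([0,0,-1.]); z=np.cross(x,y)
    T=Rn.from_matrix(np.c_[x,y,z]); rv=np.degrees((R.inv()*T).as_rotvec())/6
    print('t',round(st['t'],2),'pos',st['tool_pos'].round(4),'F',st['wrist_force'].round(1),'gap',round(st['finger_gap'],4)); print('shift units',d.round(2),'turn units',rv.round(2)); return d,rv
E
python3 - <<'E'
from h import *
s=load('scene0'); st=robot.read_state()
A=onz(s,265,160,.044);B=onz(s,233.6,152.6,.044);print(A,B,np.linalg.norm(A-B)); d=B-A; print(np.degrees(np.arctan2(d[0],-d[1])))
R=Rt(st).as_matrix(); print(R.round(3)); w=load('wrist0'); E=np.array(w['extrinsics']); print('cam in tool',R.T@(E[:3,3]-st['tool_pos']), R.T@E[:3,:3])
th=np.radians(15.5); F=np.array([.478,-.0815])
xv=np.array([np.cos(th),np.sin(th)])
P=F-0.10*xv; print(P)
go([*P,.404],th+np.pi/2); go([*P,.404],th-np.pi/2); go([*P,.404],th)
E
```

```text
[ 0.46406365 -0.03504143  0.044     ] [ 0.49106327 -0.12483396  0.044     ] 0.09376394054682351
16.735452448409575
[[-0.     0.418 -0.909]
 [ 0.001 -0.909 -0.418]
 [-1.    -0.001 -0.   ]]
cam in tool [ 3.15781512e-02  6.89487426e-05 -7.26273800e-02] [[-3.95422711e-04  2.86280343e-01 -9.58145818e-01]
 [ 9.99999910e-01 -3.48403271e-05 -4.23105511e-04]
 [-1.54508905e-04 -9.58145899e-01 -2.86280303e-01]]
[ 0.38163695 -0.10822384]
t 0.15 pos [ 0.2401 -0.5223  0.404 ] F [0.2 1.3 0.8] gap 0.0854
shift units [  0.02 -12.69 -12.06] turn units [-2.847e+01 -2.000e-02 -0.000e+00]
t 0.15 pos [ 0.2401 -0.5223  0.404 ] F [0.2 1.3 0.8] gap 0.0854
shift units [  0.02 -12.69 -12.06] turn units [ 1.53 -0.    0.01]
t 0.15 pos [ 0.2401 -0.5223  0.404 ] F [0.2 1.3 0.8] gap 0.0854
shift units [  0.02 -12.69 -12.06] turn units [-1.347e+01 -1.000e-02  1.000e-02]
```

Call:
arm_command(rows=[0,0,0,0,0.8,0,0,0,0,0,0,0.75,0,0])

```text
t: 0.4
tool_pos: [0.24, -0.5221, 0.4032]
orientation: [-0.092, -0.701, -0.094, 0.701]
wrist_force: [0.1, 0.4, -0.0]
finger_gap: 0.0516
```

```bash
python3 - <<'E'
from h import *
th=np.radians(16); F=np.array([.4775,-.081]); xv=np.array([np.cos(th),np.sin(th)])
go([*(F-.1*xv),.33],th-np.pi/2)
E
```

```text
t 0.4 pos [ 0.24   -0.5221  0.4032] F [ 0.1  0.4 -0. ] gap 0.0516
shift units [  2.97 -14.49  -9.77] turn units [-0.15  0.    0.03]
```

Call:
arm_command(rows=[0,0,-0.8,-0.54,0,0,0,0,0,-0.8,-0.54,0,0,0,0,0,-0.8,-0.54,0,0,0,0,0,-0.8,-0.54,0,0,0,0,0,-0.8,-0.54,0,0,0,0,0,-0.8,-0.54,0,0,0,0,0,-0.8,-0.54,0,0,0,0,0,-0.8,-0.54,0,0,0,0,0,-0.8,-0.54,0,0,0,0,0,-0.8,-0.54,0,0,0,0,0,-0.8,-0.54,0,0,0,0,0,-0.8,-0.54,0,0,0,0,0.5,-0.8,-0.54,0,0,0,0,0.5,-0.8,-0.54,0,0,0,0,0.5,-0.8,-0.54,0,0,0,0,0.5,-0.8,-0.54,0,0,0,0,0.5,-0.8,-0.54,0,0,0,0,0.5,-0.8,-0.54,0,0,0])

```text
t: 2.65
tool_pos: [0.383, -0.0777, 0.3308]
orientation: [0.097, 0.704, 0.096, -0.697]
wrist_force: [-1.0, 0.2, 0.4]
finger_gap: -0.0004
```

```bash
python3 - <<'E'
from h import *
c=snap('wrist','w1'); cv2.imwrite('pics/w1b.png',cv2.resize(c['img'][:,:,::-1],(800,600)))
th=np.radians(16); F=np.array([.4775,-.081]); xv=np.array([np.cos(th),np.sin(th)])
go([*(F-.1*xv),.33],th-np.pi/2)
E
```

```text
t 2.7 pos [ 0.3826 -0.0755  0.3293] F [-0.4  1.8 -0.5] gap -0.0002
shift units [-0.03  1.26  0.4 ] turn units [-0.06 -0.07  0.02]
```

View pics/w1.png

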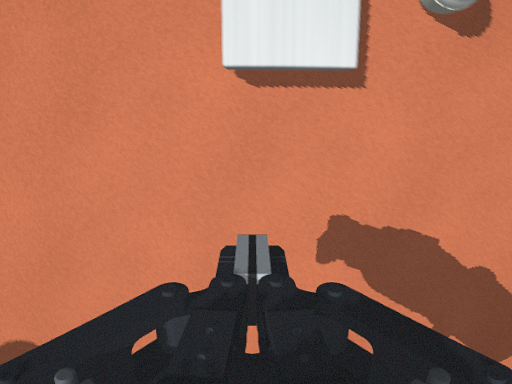

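The wrist view shows the carriage front edge from about (223,67) to (358,68), nearly level, so the tool yaw is close. I refine it from this view.

```bash
python3 - <<'E'
from h import *
c=load('w1'); hsv=cv2.cvtColor(c['img'][:110,200:385],cv2.COLOR_RGB2HSV); m=((hsv[...,1]<60)&(hsv[...,2]>150)).astype(np.uint8)
ct=max(cv2.findContours(m,0,2)[0],key=cv2.contourArea); print((cv2.approxPolyDP(ct,3,True)[:,0]+[200,0]).tolist())
ct=ct[:,0]+[200,0]
b=np.array([(x,m[:,x-200].nonzero()[0].max()) for x in range(230,352)])
l=np.polyfit(b[:,0],b[:,1],1); 
A,B=[onz(c,x,np.polyval(l,x),.044) for x in (223,358.5)]
print(l,A,B,np.linalg.norm(A-B),(A+B)/2); d=B-A; th=np.arctan2(d[0],-d[1]); print(np.degrees(th))
# side edges heading
L=[onz(c,m[y].nonzero()[0].min()+200,y,.044) for y in (5,55)]; 
Rr=[onz(c,m[y].nonzero()[0].max()+200,y,.044) for y in (5,55)]
for a,b in (L,Rr): v=a-b; print(np.degrees(np.arctan2(v[1],v[0])))
F=((A+B)/2)[:2]; xv=np.array([np.cos(th),np.sin(th)])
go([*(F-.06*xv),.193],th-np.pi/2)
E
```

```text
[[221, 0], [225, 66], [356, 66], [359, 0]]
[1.12616111e-02 6.27940758e+01] [ 0.46603156 -0.03401209  0.044     ] [ 0.49227347 -0.12835443  0.044     ] 0.0979240265295396 [ 0.47915252 -0.08118326  0.044     ]
15.544242828319234
15.971360550436849
16.204598676231146
t 2.7 pos [ 0.3826 -0.0755  0.3293] F [-0.4  1.8 -0.5] gap -0.0002
shift units [ 5.46  1.27 -1.22] turn units [ 0.02 -0.07  0.02]
```

Call:
arm_command(rows=[0,0.7,0.32,-0.1,0,0,0,0,0.8,0.32,-0.2,0,0,0,0,0.8,0.32,-0.2,0,0,0,0,0.8,0.31,-0.2,0,0,0,0,0.8,0,-0.2,0,0,0,0,0.7,0,-0.1,0,0,0,0,0.4,0,0,0,0,0,0,0,0,0,0,0,0])

```text
t: 3.7
tool_pos: [0.4159, -0.0946, 0.204]
orientation: [0.1, 0.704, 0.099, -0.696]
wrist_force: [-0.0, 0.0, -0.4]
finger_gap: 0.0001
```

```bash
cat >> h.py <<'E'
TH=np.radians(15.9); XV=np.array([np.cos(TH),np.sin(TH)]); YV=np.array([-XV[1],XV[0]]); F0=np.array([.479,-.0812])
E
python3 - <<'E'
from h import *
c=snap('wrist','w2'); st=robot.read_state()
go([*(F0-.03*XV),.193],TH-np.pi/2)
v=st['tool_pos'][:2]-F0; print('viewer rel',v@XV,v@YV)
E
```

```text
t 3.75 pos [ 0.4161 -0.0946  0.2043] F [-0.4  0.2 -0.1] gap -0.0005
shift units [ 0.47  0.18 -1.36] turn units [ 0.04 -0.12 -0.03]
viewer rel -0.06418591616492175 0.004320666589720479
```

View pics/w2.png

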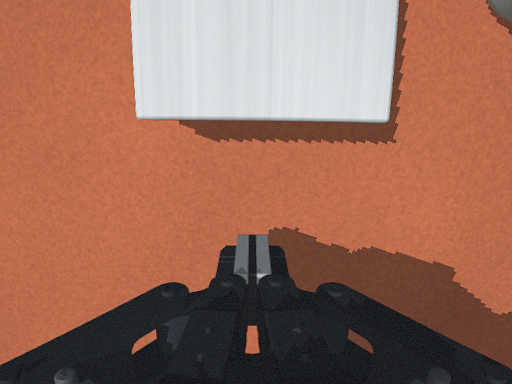

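The fingertips (252,240) stand before the face, which spans 137–389 px and is centred at 263, so they are about 4 mm off. I correct that, lower and approach.

Call:
arm_command(rows=[0,0.4,0.18,-0.5,0,-0.1,0,0,0.1,0,-0.5,0,0,0,0,0,0,-0.4,0,0,0,0,0,0,-0.2,0,0,0,0,0,0,0,0,0,0])

```text
t: 4.38
tool_pos: [0.4604, -0.0876, 0.1929]
orientation: [0.102, 0.702, 0.098, -0.698]
wrist_force: [0.0, -0.4, -0.4]
finger_gap: 0.0001
```

```bash
cat >> h.py <<'E'
def chk(z=.193,adv=0):
    st=robot.read_state(); v=st['tool_pos'][:2]-F0; print('viewer rel mm',(1e3*v@XV).round(1),(1e3*v@YV).round(1),'Fx',(st['wrist_force'][:2]@XV).round(1)); go([*(F0+adv*XV),z],TH-np.pi/2,st)
E
python3 -c "
from h import *
chk()"
```

```text
viewer rel mm -19.7 -1.0 Fx -0.1
t 4.38 pos [ 0.4604 -0.0876  0.1929] F [ 0.  -0.4 -0.4] gap 0.0001
shift units [ 0.   -0.04 -0.79] turn units [ 0.05 -0.06 -0.06]
```

Creep to contact.

Call:
arm_command(rows=[0,0,0,-0.2,0,0,0,0,0,0,-0.1,0,0,0])

```text
t: 4.62
tool_pos: [0.467, -0.0854, 0.1929]
orientation: [0.102, 0.702, 0.098, -0.698]
wrist_force: [-3.1, -3.2, 1.4]
finger_gap: 0.0001
```

```bash
python3 -c "
from h import *
chk()"
```

```text
viewer rel mm -12.7 -0.7 Fx -3.9
t 4.62 pos [ 0.467  -0.0854  0.1929] F [-3.1 -3.2  1.4] gap 0.0001
shift units [-0.   -0.03 -0.51] turn units [ 0.05 -0.04 -0.06]
```

Call:
arm_command(rows=[0,0,0,-0.3,0,0,0,0,0,0,-0.3,0,0,0,0,0,0,-0.3,0,0,0,0,0,0,-0.3,0,0,0,0,0,0,-0.3,0,0,0,0,0,0,-0.2,0,0,0,0,0,0,-0.1,0,0,0])

```text
t: 5.5
tool_pos: [0.4977, -0.0756, 0.1914]
orientation: [-0.105, -0.686, -0.1, 0.713]
wrist_force: [-3.3, -2.4, 3.4]
finger_gap: 0.0004
```

```bash
python3 -c "
from h import *
chk()"
```

```text
viewer rel mm 19.5 0.3 Fx -3.8
t 5.5 pos [ 0.4977 -0.0756  0.1914] F [-3.3 -2.4  3.4] gap 0.0004
shift units [-0.03 -0.    0.78] turn units [ 0.14  0.37 -0.02]
```

Call:
arm_command(rows=[0,0,0,-0.3,0,0.2,0,0,0,0,-0.3,0,0.2,0,0,0,0,-0.25,0,0.1,0,0,0,0,-0.1,0,0,0])

```text
t: 6.0
tool_pos: [0.5132, -0.0708, 0.1902]
orientation: [-0.105, -0.696, -0.104, 0.703]
wrist_force: [-3.5, -4.2, 3.5]
finger_gap: -0.0002
```

```bash
python3 - <<'E'
from h import *
chk()
st=robot.read_state(); R=Rt(st).as_matrix(); tip=st['tool_pos']+R[:,0]*.16-R[:,2]*.0; print('tip rel',1e3*(tip[:2]-F0)@XV, tip[2])
snap('top','t3');snap('wrist','w3')
a=cv2.imread('pics/t3.png'); cv2.imwrite('pics/t3c.png',np.hstack([cv2.resize(a[110:240,215:360],(400,359)),cv2.resize(cv2.imread('pics/w3.png'),(400,359))]))
E
```

```text
viewer rel mm 35.8 0.7 Fx -4.5
t 6.0 pos [ 0.5132 -0.0708  0.1902] F [-3.5 -4.2  3.5] gap -0.0002
shift units [-0.1  -0.    1.43] turn units [0.18 0.09 0.01]
tip rel 34.3743299637377 0.030209654206536762
```

View pics/t3c.png

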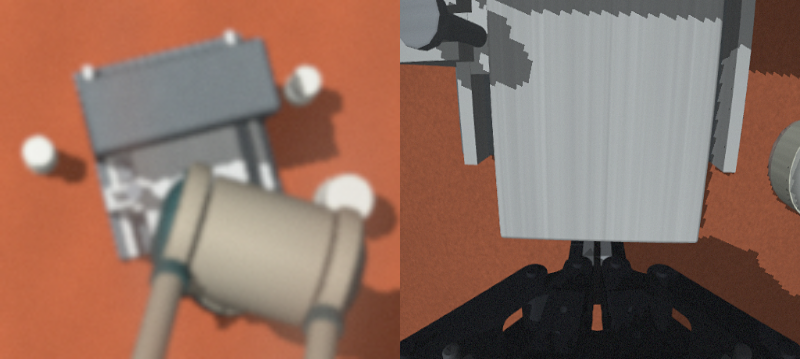

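```bash
cat >> h.py <<'E'
def front(c,ulo,uhi,vmax):
    hsv=cv2.cvtColor(c['img'],cv2.COLOR_RGB2HSV); m=((hsv[...,1]<60)&(hsv[...,2]>130)).astype(np.uint8)
    b=np.array([(x,m[:vmax,x].nonzero()[0].max()) for x in range(ulo,uhi)]); l=np.polyfit(b[:,0],b[:,1],1)
    P=onz(c,(ulo+uhi)/2,np.polyval(l,(ulo+uhi)/2),.044); print('front edge',l.round(3),P.round(4),'travel mm',(1e3*(P[:2]-F0)@XV).round(1))
E
python3 - <<'E'
from h import *
c=load('w3'); front(c,135,230,262)
front(load('w1'),230,350,100); front(load('w2'),145,380,140)
E
```

```text
front edge [3.40000e-02 2.48281e+02] [ 0.5169 -0.0426  0.044 ] travel mm 47.1
front edge [1.100e-02 6.303e+01] [ 0.4783 -0.0805  0.044 ] travel mm -0.4
front edge [1.30000e-02 1.16008e+02] [ 0.4781 -0.0814  0.044 ] travel mm -0.9
```

Travel measures about 47–48 mm, past the 42 mm needed. I push a few mm more for margin, then let go.

Call:
arm_command(rows=[0,0,0,-0.2,0,0.05,0,0,0,0,-0.1,0,0.05,0])

```text
t: 6.35
tool_pos: [0.5166, -0.0696, 0.1898]
orientation: [-0.105, -0.696, -0.105, 0.703]
wrist_force: [-5.8, -4.7, 4.0]
finger_gap: 0.0003
```

```bash
python3 - <<'E'
from h import *
chk(); front(snap('wrist','w4'),135,230,280)
E
```

```text
viewer rel mm 39.4 0.9 Fx -6.9
t 6.35 pos [ 0.5166 -0.0696  0.1898] F [-5.8 -4.7  4. ] gap 0.0003
shift units [-0.11  0.    1.58] turn units [0.2  0.1  0.02]
front edge [3.60000e-02 2.48249e+02] [ 0.5201 -0.0413  0.044 ] travel mm 50.4
```

Travel is 50 mm. Now I back off.

Call:
arm_command(rows=[0,0,0,0.3,0,0,0,0,0,0,0.4,0,0,0,0,0,0,0.5,0,0,0,0,0,0,0.7,0,0,0,0,0,0,0.7,0,0,0,0,0,0,0,0,0,0])

```text
t: 7.15
tool_pos: [0.4495, -0.0897, 0.1905]
orientation: [-0.104, -0.696, -0.105, 0.703]
wrist_force: [-0.0, -1.1, 0.0]
finger_gap: -0.0003
```

```bash
python3 - <<'E'
from h import *
chk(); front(snap('wrist','w5'),145,230,230)
E
```

```text
viewer rel mm -30.7 -0.1 Fx -0.3
t 7.15 pos [ 0.4495 -0.0897  0.1905] F [-0.  -1.1  0. ] gap -0.0003
shift units [-0.11  0.02 -1.23] turn units [0.19 0.09 0.02]
front edge [1.80000e-02 1.04416e+02] [ 0.5056 -0.0502  0.044 ] travel mm 34.0
```

View pics/w5.png

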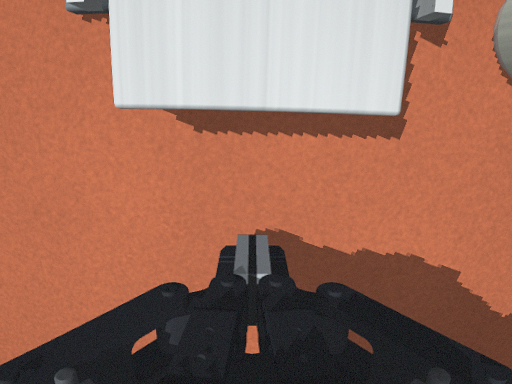

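The front edge is at v≈106, giving 34 mm travel: latched, with the fingers well clear. Now I rise and move towards the shutter for a close look.

```bash
python3 - <<'E'
from h import *
go([.40,.32,.31],TH-np.pi/2)
E
```

```text
t 7.2 pos [ 0.4504 -0.0898  0.1907] F [0.7 0.4 1.1] gap -0.0002
shift units [ -4.77 -16.27  -2.83] turn units [0.19 0.08 0.02]
```

Call:
arm_command(rows=[0,-0.9,0,0.2,0.1,0,0,0,-0.9,0,0,0.1,0,0,0,-0.9,-0.3,0,0,0.1,0,0,-0.9,-0.6,0,0,0,0,0,-0.9,-0.8,0,0,0,0,0,-0.3,-0.9,-0.2,0,0,0,0,0,-0.9,-0.2,0,0,0,0,0,-0.9,-0.2,0,0,0,0,0,-0.9,-0.2,0,0,0,0,0,-0.9,-0.2,0,0,0,0,0,-0.9,-0.2,0,0,0,0,0,-0.9,-0.2,0,0,0,0,0,-0.9,-0.2,0,0,0,0,0,-0.9,-0.2,0,0,0,0,0,-0.9,-0.2,0,0,0,0,0,-0.9,-0.2,0,0,0,0,0,-0.9,-0.2,0,0,0,0,0,-0.9,-0.2,0,0,0,0,0,-0.8,-0.2,0,0,0,0,0,-0.3,0,0,0,0])

```text
t: 9.7
tool_pos: [0.4253, 0.2914, 0.32]
orientation: [0.096, 0.711, 0.098, -0.689]
wrist_force: [0.2, 0.1, 0.5]
finger_gap: -0.0003
```

```bash
python3 - <<'E'
from h import *
go([.40,.32,.31],TH-np.pi/2)
snap('wrist','w6'); a=snap('top','t6')['img'][:,:,::-1]; cv2.imwrite('pics/t6c.png',cv2.resize(a[110:240,215:360],None,fx=4,fy=4,interpolation=cv2.INTER_CUBIC))
E
```

```text
t 9.7 pos [0.4253 0.2914 0.32  ] F [0.2 0.1 0.5] gap -0.0003
shift units [ 0.38 -1.38  0.68] turn units [-0.02 -0.3  -0.  ]
```

View pics/w6.png

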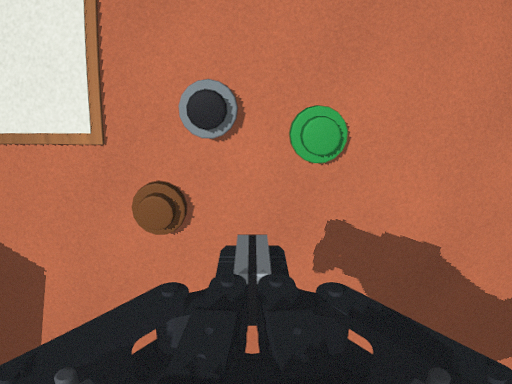

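View pics/t6c.png

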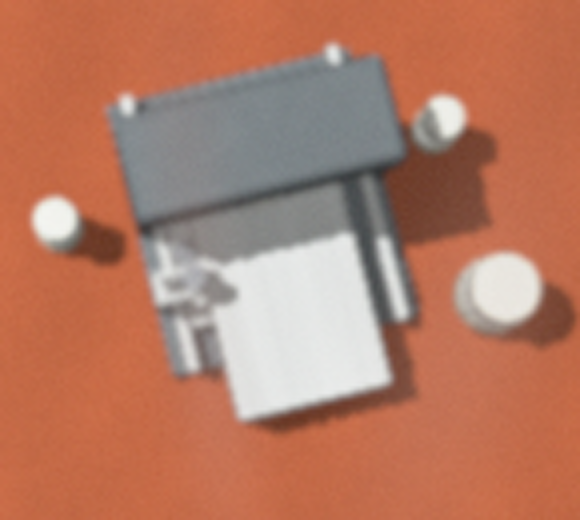

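The carriage is still latched in the top view; its front edge moved from crop row 473 to 418 and the dish is under the arch. In the wrist view the grey and black shutter is at (207,109), green is at (320,134) and brown at (160,208). I compute its position from the wrist view plus the top view, and by size.

```bash
python3 - <<'E'
from h import *
c=load('w6'); t=load('top0'); s=load('scene0')
g=c['img'][70:150,170:250].astype(int); m=(g.max(2)<75).astype(np.uint8); k,l,st,ce=cv2.connectedComponentsWithStats(m); i=1+st[1:,4].argmax()
ct=max(cv2.findContours((l==i).astype(np.uint8),0,2)[0],key=cv2.contourArea); (u,v),r,_=cv2.fitEllipse(ct); u+=170;v+=70; print(u,v,r)
for z in (.015,.02,.025,.03,.035,.04):
    P=onz(c,u,v,z); print(z,P.round(4),'dia mm',(1e3*np.linalg.norm(onz(c,u-max(r)/2-.5,v,z)-onz(c,u+max(r)/2+.5,v,z))).round(1),'top px',proj(t,P).round(1),'scene px',proj(s,P).round(1))
E
```

```text
206.70738220214844 109.16571044921875 (39.08355712890625, 40.70840835571289)
0.015 [0.4799 0.3436 0.015 ] dia mm 33.2 top px [130.5 218.2] scene px [383.2 234.4]
0.02 [0.4802 0.343  0.02  ] dia mm 32.6 top px [130.2 218. ] scene px [383.5 233.6]
0.025 [0.4805 0.3424 0.025 ] dia mm 32.0 top px [129.8 217.9] scene px [383.8 232.7]
0.03 [0.4807 0.3418 0.03  ] dia mm 31.4 top px [129.5 217.7] scene px [384.1 231.7]
0.035 [0.481  0.3412 0.035 ] dia mm 30.8 top px [129.2 217.6] scene px [384.3 230.8]
0.04 [0.4813 0.3406 0.04  ] dia mm 30.2 top px [128.9 217.4] scene px [384.6 229.9]
```

```bash
python3 - <<'E'
from h import *
go([.4802,.3428,.222],TH-np.pi/2)
E
```

```text
t 9.8 pos [0.4249 0.2907 0.3199] F [ 0.4  0.  -0.4] gap 0.0
shift units [ 3.99 -1.41 -2.57] turn units [-0.02 -0.29 -0.01]
```

Call:
arm_command(rows=[0,0.3,-0.5,-0.9,0,-0.2,0,0,0.5,-0.5,-0.9,0,-0.1,0,0,0.7,-0.4,-0.7,0,0,0,0,0.7,0,-0.1,0,0,0,0,0.7,0,0,0,0,0,0,0.5,0,0,0,0,0,0,0,0,0,0,0,0])

```text
t: 10.68
tool_pos: [0.4812, 0.3385, 0.2338]
orientation: [-0.097, -0.7, -0.095, 0.701]
wrist_force: [-0.6, 0.5, 0.5]
finger_gap: -0.0002
```

```bash
python3 - <<'E'
from h import *
go([.4802,.3428,.210],TH-np.pi/2)
E
```

```text
t 10.68 pos [0.4812 0.3385 0.2338] F [-0.6  0.5  0.5] gap -0.0002
shift units [ 0.95 -0.18 -0.01] turn units [-0.05  0.01 -0.04]
```

Call:
arm_command(rows=[0,0.3,-0.18,0,0,0,0,0,0.3,0,0,0,0,0,0,0.3,0,0,0,0,0,0,0,0,0,0,0,0])

```text
t: 11.18
tool_pos: [0.4802, 0.343, 0.2114]
orientation: [0.097, 0.701, 0.095, -0.7]
wrist_force: [-0.5, 0.5, 0.1]
finger_gap: 0.0
```

```bash
python3 - <<'E'
from h import *
go([.4802,.3428,.199],TH-np.pi/2); c=snap('wrist','w7'); cv2.imwrite('pics/w7c.png',c['img'][120:320,130:380,::-1].repeat(2,0).repeat(2,1))
E
```

```text
t 11.18 pos [0.4802 0.343  0.2114] F [-0.5  0.5  0.1] gap 0.0
shift units [0.49 0.01 0.01] turn units [-0.05 -0.02 -0.03]
```

View pics/w7c.png

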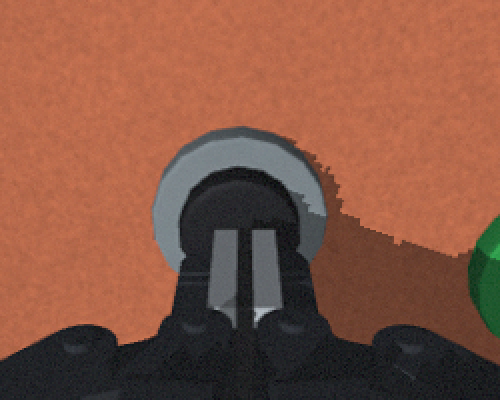

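The fingertips are centred over the black button (crop (240,215)). I creep down.

Call:
arm_command(rows=[0,0.2,0,0,0,0,0,0,0.15,0,0,0,0,0])

```text
t: 11.48
tool_pos: [0.4807, 0.3433, 0.2031]
orientation: [0.097, 0.702, 0.095, -0.699]
wrist_force: [-0.0, 0.2, 1.1]
finger_gap: -0.0
```

Call:
arm_command(rows=[0,0.12,0,0,0,0,0])

```text
t: 11.6
tool_pos: [0.4808, 0.3433, 0.1999]
orientation: [0.097, 0.702, 0.095, -0.699]
wrist_force: [-0.6, -0.4, 0.4]
finger_gap: 0.0001
```

Call:
arm_command(rows=[0,0.12,0,0,0,0,0])

```text
t: 11.72
tool_pos: [0.4808, 0.3433, 0.1967]
orientation: [0.097, 0.702, 0.095, -0.699]
wrist_force: [-0.8, -0.6, 0.4]
finger_gap: -0.0003
```

Call:
arm_command(rows=[0,0.1,0,0,0,0,0])

```text
t: 11.85
tool_pos: [0.4808, 0.3433, 0.1941]
orientation: [0.097, 0.702, 0.095, -0.699]
wrist_force: [-0.7, -0.9, 1.0]
finger_gap: 0.0002
```

Call:
arm_command(rows=[0,0.1,0,0,0,0,0])

```text
t: 11.98
tool_pos: [0.4808, 0.3433, 0.1916]
orientation: [0.097, 0.702, 0.095, -0.699]
wrist_force: [0.1, -0.9, 3.2]
finger_gap: -0.0002
```

Call:
arm_command(rows=[0,0.1,0,0,0,0,0])

```text
t: 12.1
tool_pos: [0.4808, 0.3433, 0.1893]
orientation: [0.096, 0.702, 0.095, -0.699]
wrist_force: [-1.4, -1.3, 10.1]
finger_gap: 0.0
```

Call:
arm_command(rows=[0,0.08,0,0,0,0,0])

```text
t: 12.22
tool_pos: [0.4808, 0.3433, 0.1891]
orientation: [0.097, 0.702, 0.095, -0.699]
wrist_force: [-4.9, -2.4, 22.9]
finger_gap: -0.0002
```

Call:
arm_command(rows=[0,0.08,0,0,0,0,0])

```text
t: 12.35
tool_pos: [0.4807, 0.3432, 0.1892]
orientation: [0.097, 0.703, 0.095, -0.699]
wrist_force: [-3.8, -2.0, 16.1]
finger_gap: 0.0004
```

```bash
python3 - <<'E'
from h import *
c=snap('wrist','w8'); a=cv2.resize(c['img'][120:320,150:350,::-1],(400,400),interpolation=cv2.INTER_CUBIC); s=snap('scene','s8')
b=cv2.resize(s['img'][190:270,340:420,::-1],(400,400),interpolation=cv2.INTER_CUBIC); cv2.imwrite('pics/w8c.png',np.hstack([a,b])); st=robot.read_state(); print(st['wrist_force'],st['tool_pos'],st['t'])
E
```

```text
[-4.30393441 -2.44755873 15.98859835] [0.48062668 0.34322794 0.1892321 ] 12.45
```

View pics/w8c.png

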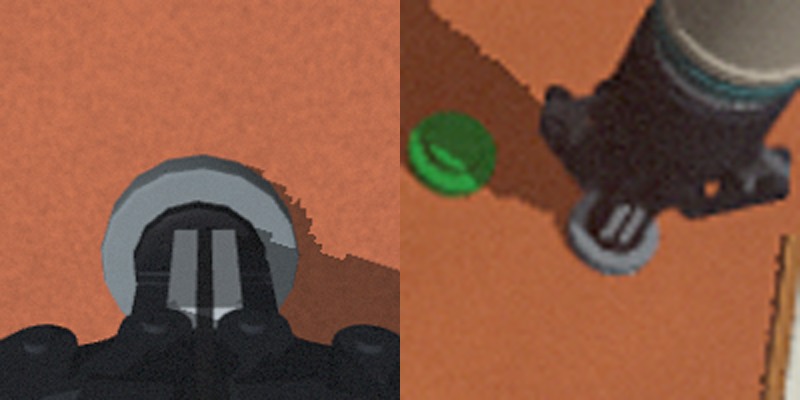

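The tips sit inside the black button, which has bottomed: 16–23 N with no further motion, after about 5–6 mm of travel. Releasing now.

Call:
arm_command(rows=[0,-0.2,0,0,0,0,0,0,-0.4,0,0,0,0,0,0,-0.7,0,0,0,0,0,0,-0.9,0,0.4,0,0,0,0,-0.9,0,0.7,0,0,0,0,-0.9,0.3,0.8,0,0,0,0,-0.3,0.3,0.4,0,0,0,0,0,0,0,0,0,0])

```text
t: 13.45
tool_pos: [0.4281, 0.3128, 0.2999]
orientation: [0.096, 0.703, 0.096, -0.698]
wrist_force: [0.4, 0.7, -1.1]
finger_gap: -0.0001
```

```bash
python3 - <<'E'
from h import *
w=snap('wrist','w9'); t=snap('top','t9')['img'][:,:,::-1]; s=snap('scene','s9')['img'][:,:,::-1]
cv2.imwrite('pics/c9.png',np.hstack([cv2.resize(t[110:240,215:360],(400,359)),cv2.resize(s[145:250,180:290],(376,359))])); cv2.imwrite('pics/t9.png',t)
st=robot.read_state(); print(st['t'],st['wrist_force'],st['tool_pos'])
E
```

```text
13.6 [ 0.73938302  0.20977314 -0.19864829] [0.42876399 0.31340688 0.29894179]
```

View pics/w9.png

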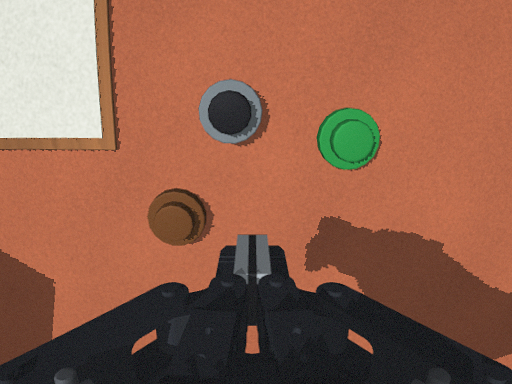

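View pics/c9.png

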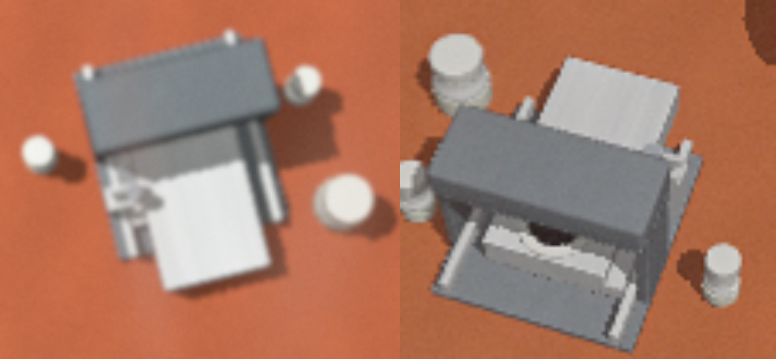

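View pics/t9.png

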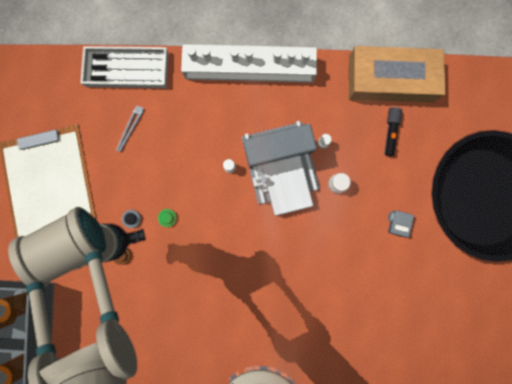

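The carriage is still latched, the dish is under the lens, the button is up and the neighbours haven't moved. The arm is clear, so I hand in.

```bash
python3 - <<'E'
from h import *
P=onz(load('t9'),293.8,209.7,.044); print('travel mm',1e3*(P[:2]-F0)@XV)
print(robot.sign_off())
E
```

```text
travel mm 33.806551599493396
the job is handed in; nothing more can be done
None
```

The carriage is latched with the dish under the lens, and the shutter was pressed after that. I handed the job in at about 13.6 s of the 51 s allowed.

- **Carriage:** I pushed it with closed fingertips to about 50 mm of travel, past the 42 mm needed, and let go. It sprang back and caught. Travel then measured 34.0 mm in the wrist view and 33.8 mm in the last top view, against the nominal 35 mm. The 1 mm difference is within the 2 mm calibration, and the last views show the dish under the lens.
- **Shutter:** I pressed the black button in the grey housing until it stopped hard at 16–23 N, after about 5–6 mm, then released it. The last wrist view looks the same as before the press, so it appears to be back up, though I did not measure its height.
- **Disagreement:** The button's height from the first two views came out about 8 mm below where the fingers met it. I found the contact by force instead.
- **Everything else:** By eye in the last top view, the vials, jar, torch and forceps are where they started. The arm stood clear of everything.

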